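# Park the sprinkle tin at the top of the tilted slide

## Task

With the fingertips, push the orange tin up the tilted slide until it drops into the seat against the blue end stop and cannot roll back; then swing the red keeper arm across behind it until the arm stops. Only push: do not lift the tin out of the slide, and leave the other things standing where they are.

Things in the scene. Friction and masses are not known exactly. Their poses are not given: they have to be found in the camera images.
- chute: Tilted aluminium slide, an open gutter fixed on the table. Its frame tilts with the slope (8 deg): y uphill along it, x across (to the side where the keeper is hinged), z square to its floor. Origin on the running floor, mid-width, 62 mm above the table. Below, 'chute' mm are in this frame. Floor z = 0, y -140 to 70; inside width 88; side walls 4 thick, tops at z = 16.
- low_lip (a point): Top inner edge of the grey metal lip at the slide's low end: chute y = -140, z = 8 mm. The lip is 4 mm thick (to y = -144); beyond it only the flat dark base plate (6 mm high, 65 either side, to y = -165), so fingers can come down there behind the tin and reach over the lip.
- step (a point): Upper end of the running floor, chute y = 70, z = 0 mm: a sharp step 8 mm down into the seat. Once the tin's centre is past y = 70 it drops in by itself and the step keeps it from rolling back; let go before that and it rolls down to the low lip.
- seat (a point): Where the tin's centre rests when seated: chute y = 88, z = 17 mm. The seat's floor is z = -8; the end stop is a blue wall with its face at y = 115.5, 7 mm thick, top at z = 40.
- tin_center (a point): Centre of the orange tin with a white lid and a metal foot: a closed smooth cylinder 50 in diameter and 80 long (mm), 0.15 to 0.31 kg, loose, lying across the slide (its axis along the chute's x) and resting against the low lip at the start, centre at y = -122, z = 25 in the chute's frame. Its axes turn as it rolls.
- keeper (a joint): Angle of the red keeper arm, rad. 0: the arm points straight downhill, alongside the side wall; negative: swung outwards, away from the gutter (starts at -0.55 to -0.1); 1.57: across the gutter behind the seat, where it meets its limit (range -0.7 to 1.57). It swings about the chute's z axis, stays where it is left, and needs about 1 N at its pin.
- keeper_hinge (a point): Hinge axis of the keeper arm, at half the arm's height: in the chute's frame x = 56, y = 54, z = 30 mm. The arm is a bar 8 wide, 14 high (z = 23 to 37 in the chute's frame) and 78 long from the hinge; a dark hinge post 16 in diameter rises to z = 41.
- keeper_pin (a point): Centre of the upright red pin near the free end of the keeper arm, 71 mm from the hinge axis: 14 mm in diameter, z = 22 to 48 mm in the chute's frame; this point is at z = 35. It moves with the arm.
- spare_tin: Yellow tin standing on the table beside the slide, 50 diameter, 80 high (mm); origin under its centre. Leave alone.
- ramekin: White bowl, 76 diameter, 40 high (mm); origin under its centre. Leave alone.
- cutter: Steel pastry cutter ring on the table, 64 diameter, 35 high (mm); origin under its centre. Leave alone.
- bottle: Clear glass bottle, 64 diameter, 200 high (mm); origin under its centre. Leave alone.
- mug: White mug, 76 diameter, 85 high (mm); origin under its centre. Leave alone.
- jar: Amber jar, 66 diameter, 100 high (mm); origin under its centre. Leave alone.
- spatula: White-handled spatula lying on the wooden board (15 mm high) to the right. Leave alone.
There are look-alikes about, which are no part of the job. Leave any green or purple look-alike of the part that bears tin_center alone.

How it is judged:
By the outcome, as a careful person would: the job done as asked, in the order asked, and still so for the second after the job is handed in, with the robot touching nothing.
It also fails if it takes over 54 s, if anything falls off the work surface, if the arm or the gripper's body presses on something with over 40 N, if the wrist force passes 120 N, or if a joint passes its speed limit or range.

## Robot

A 6-joint arm with a two-finger parallel gripper is mounted at the origin on the work surface. World frame = base frame: x ahead of the robot, y to its left, z up, the work surface at z = 0. Lengths are in m, angles in rad, forces in N, time in s.
With the tool pointing down it reaches from about 0.375 to 0.975 m from the base axis. Payload 3.8 kg.
Tool frame: the origin (TCP) lies midway between the tips of the shut fingers; the grasp point (between the pads) lies bot.grasp_offset behind it (bot.grasp_offset is the distance from the TCP to the grasp point, in m); z points along the fingers, y is the line along which they close (so a half turn about z gives the same grasp; the last joint's range is limited). The gripper opens to 88 mm and grips with 3 to 60 N. Pads are 18 mm wide; open, the fingers measure 123 mm over their backs; the gripper's body (75 mm by 187 mm) begins 45 mm behind the grasp point.
Start: joints at [1.161, 0.264, 1.604, -0, 1.274, -0.037], TCP at [0.246, 0.629, 0.239] pointing down, gripper open.
Joint ranges: [-2.63, 2.63], [-0.94, 2.18], [0.31, 2.57], [-1.31, 4.45], [0, 2.66], [-2.55, 2.55]. Speed limits (rad/s): [2.57, 2.57, 3.14, 3.14, 3.14, 3.14].

## Interface

Orientations are given as a 3x3 rotation matrix whose columns are the frame's x, y, z axes.
In Python, from rig import bot, eyes, workorder, nets gives the robot as it stands.
- The arm moves only by the shell command python3 -m handwheel 'ROWS' [FORCE]. ROWS is JSON, a list of rows, each an object of numbers: "gripper": the gripper's target within -1 to 1 (shut at 1, half-way at 0, fully open at -1); "tx", "ty", "tz": the shift along the world's x, y, z in mm; "rx", "ry", "rz": the turn, a rotation vector about the world's x, y, z in degrees. In form: [{"gripper": .., "tx": .., "ty": .., "tz": .., "rx": .., "ry": .., "rz": ..}, ...]. A call has 1 to 12 rows; each row shifts and turns the commanded pose from where the row before left it; what a row does not reach is not made up. A row lasts 1/8 s, in which the tool goes at most 62.5 mm and 10.7 degrees, less where a joint would pass 70% of its speed; a pose out of reach is approached as far as the arm can. A call is refused whole if a number of a shift passes 62.5 or a number of a turn 10.7, either way. A call with a gripper value outside its range is refused whole. The fingers move at their own pace and stop on an object; FORCE is the grip in N (left out, the last holds). Time passes only in rows, so rows that do not move let the fingers close. It gives the time, the measured TCP pose, the force, the opening and the grip force at its end, in the units of the state.
- bot.state(): the state, without advancing time (a new reading comes with each control period).
- eyes.snapshot(name): name is "scene" or "top" or "wrist"; returns the picture (400x640x3 uint8, red, green, blue); there is no depth.
- eyes.get_calibration(name): a dict with "fx", "fy", "cx", "cy" (pixels), "pose" (4x4, takes a point from camera to world coordinates). Camera axes: x right, y down, z forward; pixel columns grow to the right and rows downward; lengths in m; the calibration is good to about 2 mm. The wrist camera is an equidistant fisheye: a pixel r from the principal point sees the ray r / f radians off the axis. A picture is of the moment at which its call begins: read the wrist's pose just before it. get_calibration takes no time and is no camera call; for the wrist camera it gives the pose at the moment of the call.
- workorder.finish_job(): hands the job in; it is judged then, once.
Trained networks look in the newest picture that a camera, given by its name, has taken for a name from the list of things; names that differ only in an ending like _2 or _b are one class to them, and where a whole thing is asked for, a point or a joint stands for the part that bears it (a point fixed in the world has none). Each returns a list of dicts, best first, with "p" (0 to 1); they miss things now and then, are a little off and sometimes report something else, mostly with a low value. They report only what shows in the picture. A call takes as long as a camera call. They do not tell look-alikes from the thing itself.
- nets.spot_in(label, camera): "location" ([column, row] as shares, 0 to 1, of the picture: columns of its width, rows of its height, amid what is visible of it).
- nets.masks_of(label, camera): "mask" (400x640 bool, what is visible of it) and "location" ([column, row] as shares, 0 to 1, of the picture: columns of its width, rows of its height, amid what is visible of it).
The state is a dict: "clock": time; "q": joint angles; "qvel": joint speeds; "joint_efforts": joint torques, N m; "eef_pos": TCP position; "tcp_rot": TCP orientation; "force": force on the tool from outside, world axes, zero at the start; "moment": the same for the moment, N m; "finger_gap": finger opening in m; "grasp_force": force on a finger pad.
Only numpy, scipy, OpenCV 4.12 (cv2) and the standard library are available. Lean on these libraries where they do the work, as an engineer would, in place of code of your own. Each camera call takes 0.05 s, during which the arm holds its last target. There are 200 camera calls.

## Working session

There is one attempt and no reset: what is moved stays moved. The work goes in short steps, Python scripts to look and compute and a shell command to move; the robot and the scene stay as the last step left them, time stands still between calls to the robot, and variables do not carry over. Pictures are saved under pics/ and viewed, at most 10 in all, crops included, and the job is handed in when it is done.

```bash
mkdir -p pics; ls
python3 - <<'E'
from rig import bot, eyes, nets
import cv2,numpy as np
for c in ["scene","top"]:
    im=eyes.snapshot(c); cv2.imwrite(f"pics/{c}0.png",im[:,:,::-1])
    for l in ["tin_center","keeper","chute","keeper_pin"]:
        try: print(c,l,[(round(d["p"],2),(np.array(d["location"])*[640,400]).round(1).tolist()) for d in nets.spot_in(l,c)][:4])
        except Exception as e: print(c,l,e)
    k=eyes.get_calibration(c);print(k["fx"],k["cx"],k["cy"],np.array(k["pose"]).round(3).tolist())
s=bot.state();print(s["clock"],s["eef_pos"],np.round(s["tcp_rot"],3).tolist(),s["force"],s["finger_gap"],bot.grasp_offset)
E
```

```text
pics
scene tin_center [(0.92, [286.1, 274.2]), (0.86, [243.5, 253.2]), (0.85, [284.7, 224.3]), (0.81, [225.3, 218.9])]
scene keeper [(0.47, [304.0, 203.9])]
scene chute [(0.74, [303.9, 203.2])]
scene keeper_pin [(0.68, [304.7, 205.6]), (0.5, [319.0, 197.8])]
410.79253786823017 316.7665700068717 195.33911275323473 [[0.721, 0.402, -0.564, 1.356], [0.692, -0.436, 0.575, -0.815], [-0.015, -0.805, -0.592, 0.951], [0.0, 0.0, 0.0, 1.0]]
top tin_center [(0.85, [393.1, 265.1]), (0.79, [410.2, 212.7]), (0.78, [402.7, 160.6]), (0.61, [368.6, 195.5])]
top keeper []
top chute [(0.63, [325.0, 209.8])]
top keeper_pin [(0.5, [319.0, 188.3])]
413.38896027106125 316.0909732642811 196.30385207182377 [[0.023, -0.995, 0.098, 0.416], [-1.0, -0.022, 0.004, 0.013], [-0.001, -0.098, -0.995, 1.426], [0.0, 0.0, 0.0, 1.0]]
0.5 [0.2458336  0.62859096 0.23865844] [[-0.931, 0.364, -0.0], [0.364, 0.931, -0.0], [-0.0, -0.0, -1.0]] [-0.28907278 -0.28612957  0.07309397] 0.08800467382332514 0.0187
```

Run:
```python
import cv2
a=cv2.imread("pics/scene0.png")[130:330,180:430]; b=cv2.imread("pics/top0.png")[100:300,230:480]
cv2.imwrite("pics/s1.png",cv2.resize(a,(750,600),interpolation=2));cv2.imwrite("pics/t1.png",cv2.resize(b,(750,600),interpolation=2))
```

```text
(no output)
```

View pics/s1.png

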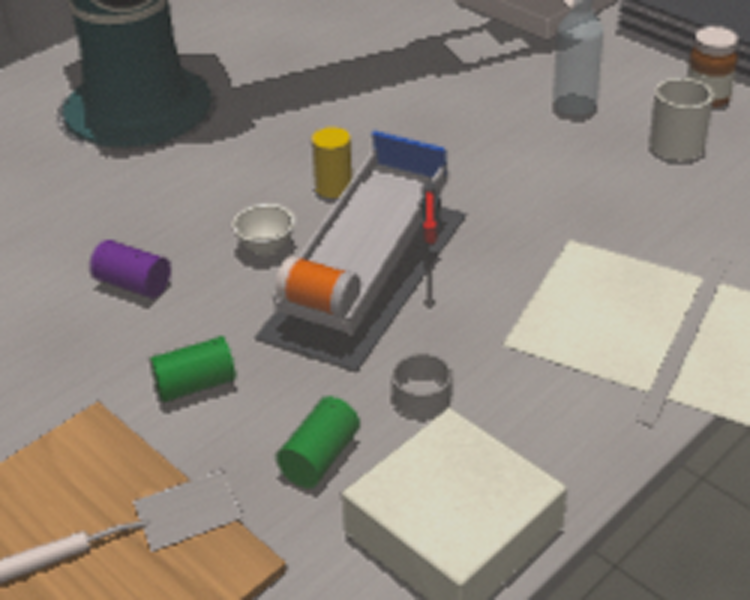

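View pics/t1.png

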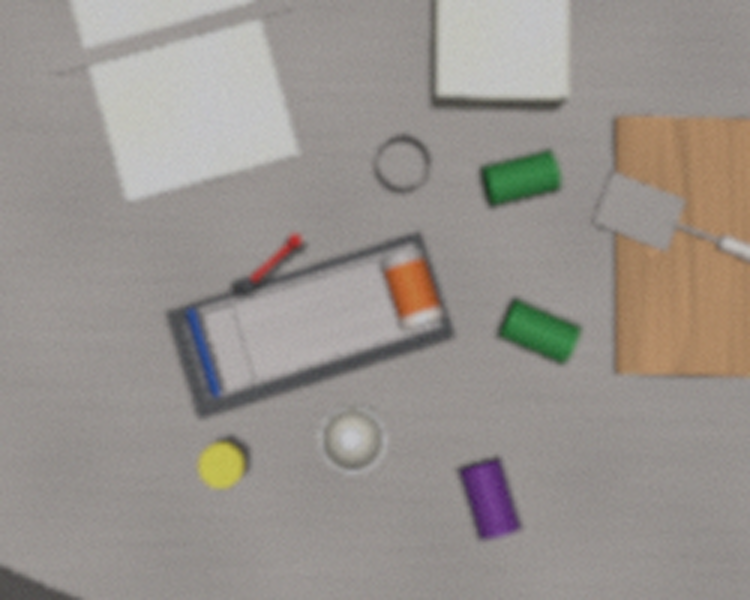

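The tin is lying at the low end, at about (367,195) in top and (285,224) in scene. Uphill is image-left in top, i.e. world +y. The keeper is on the world +x side, swung outwards, with its pin near (328,180) in top. Next I fit the chute pose from these landmarks.

```bash
cat > h.py <<'E'
import numpy as np
from rig import bot,eyes,nets
from scipy.optimize import least_squares
T8=np.radians(8)
def R(yaw):
    c,s=np.cos(yaw),np.sin(yaw); Rz=np.array([[c,-s,0],[s,c,0],[0,0,1]])
    return Rz@np.array([[1,0,0],[0,np.cos(T8),-np.sin(T8)],[0,np.sin(T8),np.cos(T8)]])
def W(p,pt): # chute mm -> world m
    return np.array([p[0],p[1],.062])+R(p[2])@(np.array(pt)/1000)
def proj(k,w):
    P=np.linalg.inv(np.array(k["pose"])); c=P[:3,:3]@w+P[:3,3]
    return np.array([k["fx"]*c[0]/c[2]+k["cx"],k["fy"]*c[1]/c[2]+k["cy"]])
E
cat > fit.py <<'E'
from h import *
kt,ks=eyes.get_calibration("top"),eyes.get_calibration("scene")
t=lambda a,b:np.array([a/3+230,b/3+100]); s=lambda a,b:np.array([a/3+180,b/3+130])
def base(p,x):  # base plate low corner, flat
    c,sn=np.cos(p[2]),np.sin(p[2]); v=np.array([x,-165])/1000
    return np.array([p[0]+c*v[0]-sn*v[1],p[1]+sn*v[0]+c*v[1],.006])
pin=lambda a:[56+71*np.sin(-a),54-71*np.cos(a),48]
obs=[(kt,lambda p:base(p,65),t(417,235)),(kt,lambda p:base(p,-65),t(453,335)),
(ks,lambda p:base(p,-65),s(258,337)),(ks,lambda p:base(p,65),s(357,368)),
(kt,lambda p:W(p,[46,119,40]),t(190,310)),(kt,lambda p:W(p,[-46,119,40]),t(215,395)),
(ks,lambda p:W(p,[-46,119,40]),s(375,133)),(ks,lambda p:W(p,[46,119,40]),s(446,152)),
(kt,lambda p:W(p,[0,-122,25]),t(412,288)),(ks,lambda p:W(p,[0,-122,25]),s(316,285)),
(kt,lambda p:W(p,[56,54,41]),t(242,287)),(kt,lambda p:W(p,pin(p[3])),t(295,240)),(ks,lambda p:W(p,pin(p[3])),s(430,196))]
f=lambda p:np.concatenate([proj(k,g(p))-o for k,g,o in obs])
r=least_squares(f,[.45,.05,.2,-.3],loss="soft_l1")
print(r.x.round(4));print(f(r.x).reshape(-1,2).round(1).tolist());np.save("pose.npy",r.x)
E
python3 fit.py
```

```text
[ 0.5143 -0.03    0.3364 -0.427 ]
[[0.2, -2.2], [0.3, 0.1], [-1.8, -1.1], [-0.3, -0.5], [-0.5, 0.0], [-0.0, -0.7], [-0.9, -1.1], [-1.7, -1.9], [-1.1, -0.3], [0.5, -0.3], [0.5, -1.3], [-0.7, -0.4], [-0.9, 8.3]]
```

```bash
sed -i 's/s(430,196))\]/s(430,222))]/' fit.py; python3 fit.py
python3 - <<'E'
from h import *
p=np.load("pose.npy")
for pt in [(0,-172,19),(0,-172,80),(0,-156,19),(0,40,19),(0,0,0)]: print(pt,W(p,pt).round(4))
a=p[2]; s=bot.state()
cur=np.degrees(np.arctan2(s["tcp_rot"][1][1],s["tcp_rot"][0][1]));print("closing yaw",cur,"target",np.degrees(a))
print((W(p,(0,-172,90))-s["eef_pos"])*1000)
for l in ["bottle","mug","jar"]:
    eyes.snapshot("top"); d=nets.spot_in(l,"top"); k=eyes.get_calibration("top")
    if d:
        u=np.array(d[0]["location"])*[640,400]; M=np.array(k["pose"]); r=M[:3,:3]@[(u[0]-k["cx"])/k["fx"],(u[1]-k["cy"])/k["fy"],1]; print(l,d[0]["p"],(M[:3,3]+r*(.08-M[2,3])/r[2]).round(3))
E
```

```text
[ 0.5147 -0.0302  0.3349 -0.4228]
[[0.3, -2.2], [0.3, 0.1], [-1.8, -1.0], [-0.4, -0.4], [-0.5, -0.2], [0.0, -0.8], [-0.8, -1.0], [-1.6, -1.8], [-1.0, -0.4], [0.4, -0.3], [0.6, -1.4], [-0.6, -0.5], [-0.9, -0.3]]
(0, -172, 19) [ 0.5716 -0.1936  0.0569]
(0, -172, 80) [ 0.5744 -0.2016  0.1173]
(0, -156, 19) [ 0.5664 -0.1786  0.0591]
(0, 40, 19) [0.5026 0.0047 0.0864]
(0, 0, 0) [ 0.5147 -0.0302  0.062 ]
closing yaw 68.6421154485571 target 19.18768468320777
[ 329.00127448 -831.50335113 -111.47208738]
mug 0.72 [0.622 0.436 0.08 ]
jar 0.83 [0.597 0.561 0.08 ]
```

```bash
python3 -m handwheel '[{"gripper":0.3,"tz":40},{"gripper":0.3,"tz":30},{"gripper":0.3,"tx":17,"ty":-46,"rz":-3},{"gripper":0.3,"tx":18,"ty":-46,"rz":-3},{"gripper":0.3,"tx":18,"ty":-46,"rz":-3},{"gripper":0.3,"tx":18,"ty":-46,"rz":-3},{"gripper":0.3,"tx":18,"ty":-46,"rz":-3},{"gripper":0.3,"tx":18,"ty":-46,"rz":-3},{"gripper":0.3,"tx":18,"ty":-46,"rz":-3},{"gripper":0.3,"tx":18,"ty":-46,"rz":-3},{"gripper":0.3,"tx":18,"ty":-46,"rz":-3}]' 10 && python3 -m handwheel '[{"gripper":0.3,"tx":18,"ty":-46,"rz":-3},{"gripper":0.3,"tx":18,"ty":-46,"rz":-3},{"gripper":0.3,"tx":18,"ty":-46,"rz":-3},{"gripper":0.3,"tx":18,"ty":-46,"rz":-3},{"gripper":0.3,"tx":18,"ty":-46,"rz":-3},{"gripper":0.3,"tx":18,"ty":-46,"rz":-3},{"gripper":0.3,"tx":18,"ty":-46,"rz":-3},{"gripper":0.3,"tx":18,"ty":-46,"rz":-1.5},{"gripper":0.3,"tx":18,"ty":-46},{"gripper":0.3},{"gripper":0.3}]'
cat > st.py <<'E'
from h import *
s=bot.state();p=np.load("pose.npy")
c=R(p[2]).T@(s["eef_pos"]-np.array([p[0],p[1],.062]))*1000
print("t",s["clock"],"chute",c.round(1),"yaw",np.degrees(np.arctan2(s["tcp_rot"][1][1],s["tcp_rot"][0][1])).round(1),"tilt",s["tcp_rot"][2].round(3),"F",(R(p[2]).T@s["force"]).round(2),"gap",round(s["finger_gap"],4),"q",s["q"].round(2))
E
python3 st.py
```

```text
t 0.8 chute [-37.4 728.3  76.1] yaw 68.6 tilt [ 0.  0. -1.] F [ 0.2   0.1  -0.44] gap 0.0883 q [ 1.16  0.26  1.6   0.    1.27 -0.04]invalid input
```

```bash
python3 -m handwheel '[{"gripper":0.3,"tx":0,"ty":0,"tz":40,"rx":0,"ry":0,"rz":0},{"gripper":0.3,"tx":0,"ty":0,"tz":30,"rx":0,"ry":0,"rz":0}]'; python3 st.py
```

```text
clock: 1.05
eef_pos: [0.2459, 0.6287, 0.3099]
tcp_rot: [[-0.931, 0.364, 0.0], [0.364, 0.931, 0.0], [-0.0, 0.0, -1.0]]
force: [0.2, 0.3, -0.2]
finger_gap: 0.07
grasp_force: 0.0
t 1.05 chute [-37.4 738.3 146.5] yaw 68.6 tilt [-0.  0. -1.] F [ 0.25  0.15 -0.23] gap 0.07 q [ 1.16  0.23  1.51 -0.    1.4  -0.04]
```

All six keys are needed. Moving over now.

```bash
python3 -m handwheel '[{"gripper":0.3,"tx":18,"ty":-46,"tz":0,"rx":0,"ry":0,"rz":-3},{"gripper":0.3,"tx":18,"ty":-46,"tz":0,"rx":0,"ry":0,"rz":-3},{"gripper":0.3,"tx":18,"ty":-46,"tz":0,"rx":0,"ry":0,"rz":-3},{"gripper":0.3,"tx":18,"ty":-46,"tz":0,"rx":0,"ry":0,"rz":-3},{"gripper":0.3,"tx":18,"ty":-46,"tz":0,"rx":0,"ry":0,"rz":-3},{"gripper":0.3,"tx":18,"ty":-46,"tz":0,"rx":0,"ry":0,"rz":-3},{"gripper":0.3,"tx":18,"ty":-46,"tz":0,"rx":0,"ry":0,"rz":-3},{"gripper":0.3,"tx":18,"ty":-46,"tz":0,"rx":0,"ry":0,"rz":-3},{"gripper":0.3,"tx":18,"ty":-46,"tz":0,"rx":0,"ry":0,"rz":-3}]' >/dev/null; python3 -m handwheel '[{"gripper":0.3,"tx":18,"ty":-46,"tz":0,"rx":0,"ry":0,"rz":-3},{"gripper":0.3,"tx":18,"ty":-46,"tz":0,"rx":0,"ry":0,"rz":-3},{"gripper":0.3,"tx":18,"ty":-46,"tz":0,"rx":0,"ry":0,"rz":-3},{"gripper":0.3,"tx":18,"ty":-46,"tz":0,"rx":0,"ry":0,"rz":-3},{"gripper":0.3,"tx":18,"ty":-46,"tz":0,"rx":0,"ry":0,"rz":-3},{"gripper":0.3,"tx":18,"ty":-46,"tz":0,"rx":0,"ry":0,"rz":-3},{"gripper":0.3,"tx":18,"ty":-46,"tz":0,"rx":0,"ry":0,"rz":-3},{"gripper":0.3,"tx":18,"ty":-46,"tz":0,"rx":0,"ry":0,"rz":-1.5},{"gripper":0.3,"tx":18,"ty":-46,"tz":0,"rx":0,"ry":0,"rz":0},{"gripper":0.3,"tx":0,"ty":0,"tz":0,"rx":0,"ry":0,"rz":0}]'>/dev/null; python3 st.py
```

```text
t 3.425 chute [  -4.  -144.8  268.9] yaw 18.9 tilt [-0.    -0.001 -1.   ] F [-0.45 -0.14 -0.33] gap 0.0307 q [-0.38  0.1   1.67 -0.    1.37 -0.71]
```

```bash
cat > ov.py <<'E'
from h import *
import cv2,sys
def fish(k,w):
    P=np.linalg.inv(np.array(k["pose"])); c=P[:3,:3]@w+P[:3,3]
    th=np.arctan2(np.hypot(c[0],c[1]),c[2]); ph=np.arctan2(c[1],c[0])
    return np.array([k["cx"]+k["fx"]*th*np.cos(ph),k["cy"]+k["fy"]*th*np.sin(ph)])
if __name__=="__main__":
    p=np.load("pose.npy");k=eyes.get_calibration("wrist");im=eyes.snapshot("wrist")[:,:,::-1].copy()
    im=cv2.resize(im,None,fx=1.25,fy=1.25)
    a=p[3]
    for q in [(44,-140,8),(-44,-140,8),(44,70,0),(-44,70,0),(46,119,40),(-46,119,40),(56,54,41),(56-71*np.sin(a),54-71*np.cos(a),48),(40,-122,50),(-40,-122,50)]:
        u=fish(k,W(p,q))*1.25; cv2.drawMarker(im,tuple(int(v) for v in u),(255,0,255),0,8,1)
    cv2.imwrite("pics/"+sys.argv[1],im)
E
python3 ov.py w1.png; python3 -c "
from h import *
p=np.load('pose.npy');s=bot.state()
print((W(p,(0,-172,19))-s['eef_pos'])*1000)"
```

```text
[   1.75222584    6.98993999 -251.31568316]
```

View pics/w1.png

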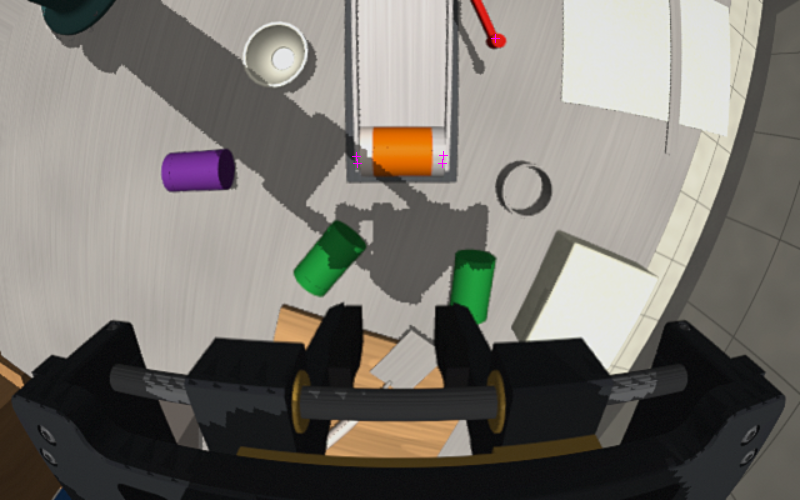

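Marks lie on the tin, walls and pin within about 3 mm; the scene sits about 2.5 mm further in chute +x, so I correct for that and descend behind the lip.

```bash
python3 -c "
import numpy as np
p=np.load('pose.npy');p[0]+=.0025*np.cos(p[2]);p[1]+=.0025*np.sin(p[2]);np.save('pose.npy',p)"
python3 -m handwheel '[{"gripper":0.3,"tx":4,"ty":8,"tz":-50,"rx":0,"ry":0,"rz":0},{"gripper":0.3,"tx":0,"ty":0,"tz":-50,"rx":0,"ry":0,"rz":0},{"gripper":0.3,"tx":0,"ty":0,"tz":-50,"rx":0,"ry":0,"rz":0},{"gripper":0.3,"tx":0,"ty":0,"tz":-40,"rx":0,"ry":0,"rz":0},{"gripper":0.3,"tx":0,"ty":0,"tz":-30,"rx":0,"ry":0,"rz":0},{"gripper":0.3,"tx":0,"ty":0,"tz":-20,"rx":0,"ry":0,"rz":0},{"gripper":0.3,"tx":0,"ty":0,"tz":-10,"rx":0,"ry":0,"rz":0},{"gripper":0.3,"tx":0,"ty":0,"tz":0,"rx":0,"ry":0,"rz":0}]' >/dev/null; python3 st.py
```

```text
t 4.475 chute [   0.5 -170.1   20.7] yaw 19.2 tilt [ 0. -0. -1.] F [-0.03  0.44  1.08] gap 0.0308 q [-0.36  0.3   1.91  0.    0.93 -0.7 ]
```

```bash
python3 -m handwheel '[{"gripper":0.3,"tx":-1.6,"ty":4.7,"tz":0.6,"rx":0,"ry":0,"rz":0},{"gripper":0.3,"tx":-1.6,"ty":4.7,"tz":0.6,"rx":0,"ry":0,"rz":0},{"gripper":0.3,"tx":-1.6,"ty":4.7,"tz":0.6,"rx":0,"ry":0,"rz":0},{"gripper":0.3,"tx":-1.6,"ty":4.7,"tz":0.7,"rx":0,"ry":0,"rz":0},{"gripper":0.3,"tx":-1.6,"ty":4.7,"tz":0.7,"rx":0,"ry":0,"rz":0},{"gripper":0.3,"tx":-1.6,"ty":4.7,"tz":0.7,"rx":0,"ry":0,"rz":0},{"gripper":0.3,"tx":-2.3,"ty":6.5,"tz":1,"rx":0,"ry":0,"rz":0},{"gripper":0.3,"tx":-2.6,"ty":7.5,"tz":1.1,"rx":0,"ry":0,"rz":0},{"gripper":0.3,"tx":-2.6,"ty":7.5,"tz":1.1,"rx":0,"ry":0,"rz":0},{"gripper":0.3,"tx":-2.6,"ty":7.5,"tz":1.1,"rx":0,"ry":0,"rz":0}]' >/dev/null; python3 st.py
python3 ov.py w2.png
```

```text
t 5.725 chute [   0.4 -108.7   20.2] yaw 19.1 tilt [ 0. -0. -1.] F [ 0.32 -2.17  1.84] gap 0.0307 q [-0.28  0.23  1.98  0.    0.92 -0.61]
```

View pics/w2.png

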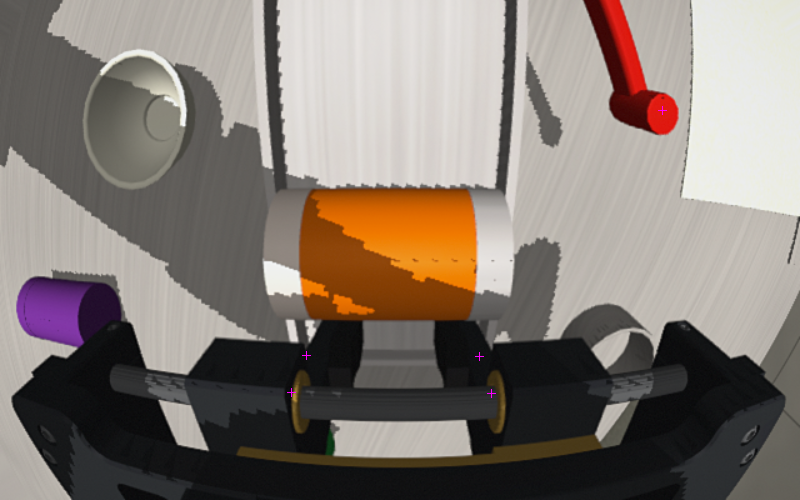

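The tin has left the lip at (388,255) and is square across both fingers; the pin mark is on the pin. I keep pushing.

```bash
python3 -m handwheel '[{"gripper":0.3,"tx":-2.6,"ty":7.5,"tz":1.1,"rx":0,"ry":0,"rz":0},{"gripper":0.3,"tx":-2.6,"ty":7.5,"tz":1.1,"rx":0,"ry":0,"rz":0},{"gripper":0.3,"tx":-2.6,"ty":7.5,"tz":1.1,"rx":0,"ry":0,"rz":0},{"gripper":0.3,"tx":-2.6,"ty":7.5,"tz":1.1,"rx":0,"ry":0,"rz":0},{"gripper":0.3,"tx":-2.6,"ty":7.5,"tz":1.1,"rx":0,"ry":0,"rz":0},{"gripper":0.3,"tx":-2.6,"ty":7.5,"tz":1.1,"rx":0,"ry":0,"rz":0},{"gripper":0.3,"tx":-2.6,"ty":7.5,"tz":1.1,"rx":0,"ry":0,"rz":0},{"gripper":0.3,"tx":-2.6,"ty":7.5,"tz":1.1,"rx":0,"ry":0,"rz":0},{"gripper":0.3,"tx":-2.6,"ty":7.5,"tz":1.1,"rx":0,"ry":0,"rz":0},{"gripper":0.3,"tx":-2.6,"ty":7.5,"tz":1.1,"rx":0,"ry":0,"rz":0},{"gripper":0.3,"tx":-2.6,"ty":7.5,"tz":1.1,"rx":0,"ry":0,"rz":0},{"gripper":0.3,"tx":-2.6,"ty":7.5,"tz":1.1,"rx":0,"ry":0,"rz":0}]' >/dev/null; python3 st.py
python3 -m handwheel '[{"gripper":0.3,"tx":-2.3,"ty":6.5,"tz":1,"rx":0,"ry":0,"rz":0},{"gripper":0.3,"tx":-2,"ty":5.6,"tz":0.8,"rx":0,"ry":0,"rz":0},{"gripper":0.3,"tx":-2,"ty":5.6,"tz":0.8,"rx":0,"ry":0,"rz":0},{"gripper":0.3,"tx":-2,"ty":5.6,"tz":0.8,"rx":0,"ry":0,"rz":0},{"gripper":0.3,"tx":-2,"ty":5.6,"tz":0.8,"rx":0,"ry":0,"rz":0},{"gripper":0.3,"tx":-1.6,"ty":4.7,"tz":0.7,"rx":0,"ry":0,"rz":0},{"gripper":0.3,"tx":-1.3,"ty":3.7,"tz":0.6,"rx":0,"ry":0,"rz":0}]' >/dev/null; python3 st.py
```

```text
t 7.275 chute [  0.6 -12.6  20.1] yaw 19.1 tilt [ 0. -0. -1.] F [-0.28 -1.43  1.26] gap 0.0307 q [-0.13  0.14  2.07 -0.    0.93 -0.46]
t 8.15 chute [ 0.4 27.1 20. ] yaw 19.1 tilt [ 0. -0. -1.] F [ 0.28 -1.83  0.9 ] gap 0.0309 q [-0.06  0.1   2.1  -0.    0.94 -0.4 ]
```

```bash
python3 -m handwheel '[{"gripper":0.3,"tx":-1.3,"ty":3.7,"tz":0.6,"rx":0,"ry":0,"rz":0},{"gripper":0.3,"tx":-1.3,"ty":3.7,"tz":0.6,"rx":0,"ry":0,"rz":0},{"gripper":0.3,"tx":-1.3,"ty":3.7,"tz":0.6,"rx":0,"ry":0,"rz":0},{"gripper":0.3,"tx":-1.3,"ty":3.7,"tz":0.6,"rx":0,"ry":0,"rz":0},{"gripper":0.3,"tx":-0.6,"ty":1.9,"tz":0.3,"rx":0,"ry":0,"rz":0},{"gripper":0.3,"tx":0,"ty":0,"tz":0,"rx":0,"ry":0,"rz":0}]' >/dev/null; python3 st.py; python3 ov.py w3.png
```

```text
t 8.9 chute [ 0.4 44.9 20.2] yaw 19.2 tilt [ 0. -0. -1.] F [ 1.09 -0.69 -0.24] gap 0.031 q [-0.03  0.09  2.11  0.    0.94 -0.36]
```

View pics/w3.png

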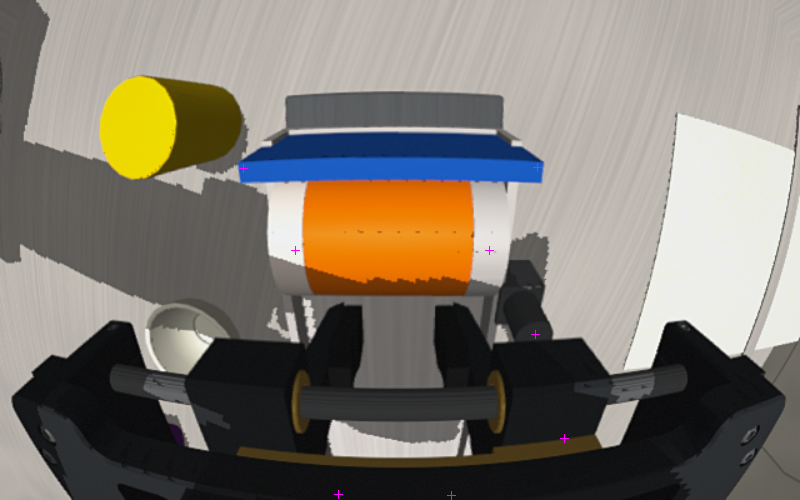

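The tin is seated at (388,240) against the blue stop, and the fingers are clear of it. Next is the keeper: rise, shut the fingers, turn +90° and go outside the pin.

```bash
python3 -m handwheel '[{"gripper":0.3,"tx":1.6,"ty":-4.7,"tz":5,"rx":0,"ry":0,"rz":0},{"gripper":0.3,"tx":0,"ty":0,"tz":30,"rx":0,"ry":0,"rz":0},{"gripper":0.3,"tx":0,"ty":0,"tz":40,"rx":0,"ry":0,"rz":0},{"gripper":1,"tx":0,"ty":0,"tz":10,"rx":0,"ry":0,"rz":0}]' >/dev/null; python3 st.py
cat > path.py <<'E'
from h import *
p=np.load("pose.npy");s=bot.state();prev=s["eef_pos"].copy();d=16
def go(n,pt):
    global prev
    w=W(p,pt);print(n,((w-prev)*1000).round(1));prev=w
a0=p[3]
go("out high",(56-71*np.sin(a0)+26,54-71*np.cos(a0)+2,90));go("down",(56-71*np.sin(a0)+26,54-71*np.cos(a0)+2,28))
for deg in range(-24,97,8):
    a=np.radians(deg); n=np.radians(min(max(deg,0),90)) # face normal follows tangent for a>=0
    go(deg,(56-71*np.sin(a)+d*np.cos(n),54-71*np.cos(a)-d*np.sin(n),28))
E
python3 path.py
```

```text
t 9.45 chute [  2.5  50.8 108.6] yaw 19.1 tilt [-0.002  0.006 -1.   ] F [0.42 0.   0.79] gap 0.0232 q [-0.04 -0.01  2.03 -0.    1.12 -0.37]
out high [121.2 -17.6 -26.7]
down [ -2.8   8.1 -61.4]
-24 [-9.  -5.3 -0.3]
-16 [-7.7 -6.2 -0.5]
-8 [-8.5 -5.1 -0.3]
0 [-9.1 -3.9 -0.1]
8 [-9.  -4.7 -0.2]
16 [-9.5 -3.5 -0. ]
24 [-9.9 -2.1  0.2]
32 [-10.1  -0.7   0.4]
40 [-10.1   0.7   0.6]
48 [-9.9  2.1  0.7]
56 [-9.5  3.4  0.9]
64 [-8.9  4.7  1. ]
72 [-8.2  5.9  1.2]
80 [-7.3  7.   1.3]
88 [-6.2  7.9  1.3]
96 [-3.4  9.2  1.4]
```

```bash
python3 -m handwheel '[{"gripper":1,"tx":14,"ty":-2,"tz":0,"rx":0,"ry":0,"rz":10},{"gripper":1,"tx":14,"ty":-2,"tz":0,"rx":0,"ry":0,"rz":10},{"gripper":1,"tx":14,"ty":-2,"tz":0,"rx":0,"ry":0,"rz":10},{"gripper":1,"tx":14,"ty":-2,"tz":0,"rx":0,"ry":0,"rz":10},{"gripper":1,"tx":14,"ty":-2,"tz":0,"rx":0,"ry":0,"rz":10},{"gripper":1,"tx":14,"ty":-2,"tz":0,"rx":0,"ry":0,"rz":10},{"gripper":1,"tx":14,"ty":-2,"tz":0,"rx":0,"ry":0,"rz":10},{"gripper":1,"tx":14,"ty":-2,"tz":-10,"rx":0,"ry":0,"rz":10},{"gripper":1,"tx":9,"ty":-2,"tz":-10,"rx":0,"ry":0,"rz":10},{"gripper":1,"tx":0,"ty":0,"tz":0,"rx":0,"ry":0,"rz":0}]' >/dev/null; python3 st.py; python3 path.py|head -3; python3 ov.py w4.png
```

```text
t 10.7 chute [107.9  -7.7  91.1] yaw 109.0 tilt [ 0.003  0.001 -1.   ] F [-0.09 -0.41 -0.87] gap 0.0005 q [-0.06  0.24  1.8  -0.    1.1  -1.96]
out high [ 3.4  0.3 -1.3]
down [ -2.8   8.1 -61.4]
-24 [-9.  -5.3 -0.3]
```

View pics/w4.png

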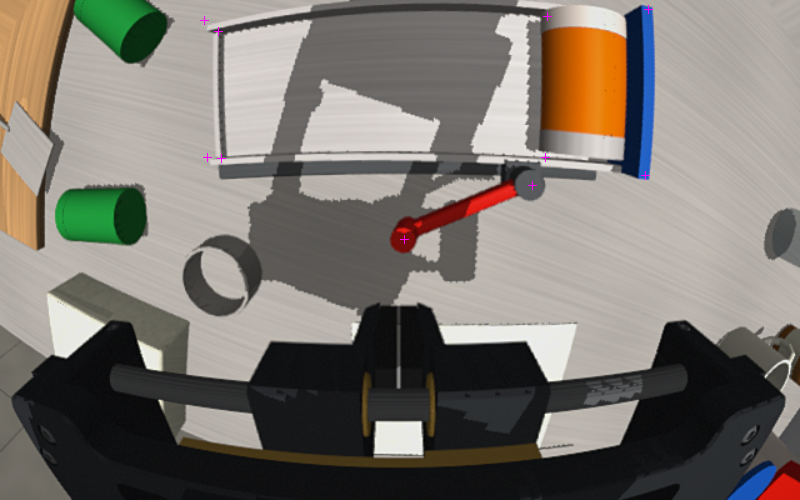

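The tin is still seated at (585,80), and the marks match on pin (404,239) and hinge (530,185). The shut fingers are outside the pin, so I descend and start swinging.

```bash
python3 -m handwheel '[{"gripper":1,"tx":0,"ty":4,"tz":-30,"rx":0,"ry":0,"rz":0},{"gripper":1,"tx":0,"ty":4,"tz":-20,"rx":0,"ry":0,"rz":0},{"gripper":1,"tx":0,"ty":0,"tz":-12,"rx":0,"ry":0,"rz":0},{"gripper":1,"tx":-9,"ty":-5,"tz":0,"rx":0,"ry":0,"rz":0},{"gripper":1,"tx":-8,"ty":-6,"tz":-0.5,"rx":0,"ry":0,"rz":0},{"gripper":1,"tx":-8.5,"ty":-5,"tz":-0.3,"rx":0,"ry":0,"rz":0},{"gripper":1,"tx":-9,"ty":-4,"tz":0,"rx":0,"ry":0,"rz":0}]' >/dev/null; python3 st.py; sed -n '/^for/,$p' path.py > /dev/null
python3 - <<'E'
from h import *
p=np.load("pose.npy");s=bot.state()
print((W(p,(56+16,54-71,28))-s["eef_pos"])*1000)
E
```

```text
t 11.625 chute [ 72.  -16.7  32.1] yaw 109.1 tilt [-0.002 -0.001 -1.   ] F [ 0.84 -0.8   0.7 ] gap 0.0007 q [-0.09  0.24  1.92 -0.    0.98 -1.99]
[-0.13360924  0.25101714 -4.07195828]
```

```bash
python3 -m handwheel '[{"gripper":1,"tx":-9,"ty":-4.7,"tz":-1,"rx":0,"ry":0,"rz":-8},{"gripper":1,"tx":-9.5,"ty":-3.5,"tz":-1,"rx":0,"ry":0,"rz":-8},{"gripper":1,"tx":-9.9,"ty":-2.1,"tz":0,"rx":0,"ry":0,"rz":-8},{"gripper":1,"tx":-10.1,"ty":-0.7,"tz":0.4,"rx":0,"ry":0,"rz":-8},{"gripper":1,"tx":-10.1,"ty":0.7,"tz":0.6,"rx":0,"ry":0,"rz":-8},{"gripper":1,"tx":-9.9,"ty":2.1,"tz":0.7,"rx":0,"ry":0,"rz":-8},{"gripper":1,"tx":-9.5,"ty":3.4,"tz":0.9,"rx":0,"ry":0,"rz":-8}]' >/dev/null; python3 st.py
python3 -m handwheel '[{"gripper":1,"tx":-8.9,"ty":4.7,"tz":1,"rx":0,"ry":0,"rz":-8},{"gripper":1,"tx":-8.2,"ty":5.9,"tz":1.2,"rx":0,"ry":0,"rz":-8},{"gripper":1,"tx":-7.3,"ty":7,"tz":1.3,"rx":0,"ry":0,"rz":-8},{"gripper":1,"tx":-3.1,"ty":4,"tz":0.7,"rx":0,"ry":0,"rz":-6},{"gripper":1,"tx":-3.1,"ty":4,"tz":0.7,"rx":0,"ry":0,"rz":-4}]' >/dev/null; python3 st.py
```

```text
t 12.5 chute [ 5.9  1.4 29.8] yaw 52.9 tilt [-0.001  0.    -1.   ] F [0.36 0.09 1.47] gap 0.0004 q [-0.1   0.12  2.06 -0.    0.95 -1.03]
t 13.125 chute [-14.3  35.6  29.9] yaw 19.0 tilt [-0.002  0.001 -1.   ] F [  1.06 -11.41  -2.11] gap 0.0004 q [-0.06  0.06  2.12 -0.    0.96 -0.39]
```

```bash
python3 -m handwheel '[{"gripper":1,"tx":-0.4,"ty":1,"tz":0.1,"rx":0,"ry":0,"rz":0},{"gripper":1,"tx":0,"ty":0,"tz":0,"rx":0,"ry":0,"rz":0}]' >/dev/null; python3 st.py
python3 -m handwheel '[{"gripper":1,"tx":2,"ty":-6,"tz":-1,"rx":0,"ry":0,"rz":0},{"gripper":1,"tx":5,"ty":-15,"tz":0,"rx":0,"ry":0,"rz":0},{"gripper":1,"tx":3,"ty":-9,"tz":20,"rx":0,"ry":0,"rz":0},{"gripper":1,"tx":10,"ty":-30,"tz":50,"rx":0,"ry":0,"rz":0},{"gripper":1,"tx":10,"ty":-30,"tz":50,"rx":0,"ry":0,"rz":0},{"gripper":1,"tx":0,"ty":0,"tz":0,"rx":0,"ry":0,"rz":0}]' >/dev/null; python3 st.py; sed -i 's/a=p\[3\]/a=1.57/' ov.py; python3 ov.py w5.png
```

```text
t 13.375 chute [-14.2  35.4  30. ] yaw 19.2 tilt [-0.004  0.001 -1.   ] F [ 0.33 -8.53 -2.11] gap 0.0002 q [-0.06  0.06  2.12 -0.    0.96 -0.39]
t 14.125 chute [-12.7 -43.6 166.4] yaw 19.0 tilt [-0.006  0.009 -1.   ] F [ 0.57  0.81 -0.38] gap 0.0006 q [-0.23  0.01  1.93 -0.    1.2  -0.56]
```

View pics/w5.png

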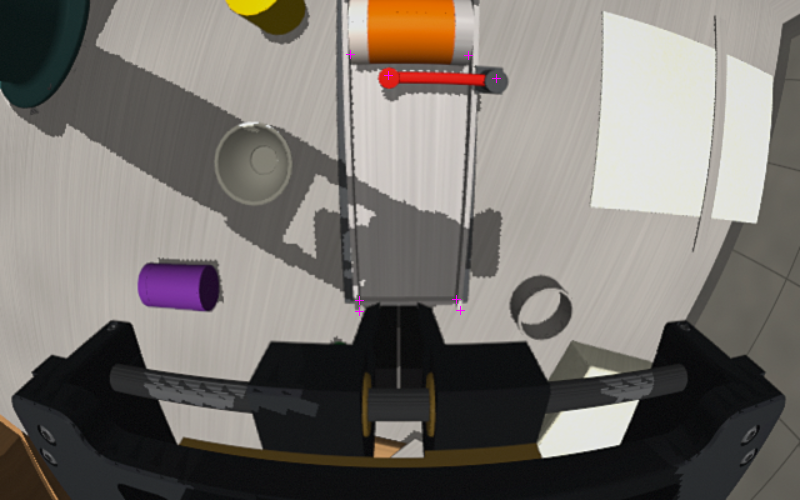

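The keeper lies across the slide, with its pin at (389,78) on the 1.57 rad mark, and it held against about 10 N. The tin is seated behind it and nothing else has moved.

```bash
python3 -c "
from rig import workorder
print(workorder.finish_job())"
```

```text
the job is handed in; nothing more can be done
None
```

The tin is seated against the blue end stop and the keeper arm is swung across behind it to its limit. I handed the job in at about 14 s with the robot touching nothing and, in the last wrist picture, nothing else moved.

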